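# Move the rear pedal of a starting block back one hole and hold the lock pin home

## Task

Take the tape measure out of the starting block's rail, where it stands in the way behind the rear foot pedal, and set it down gently in the open kit tray. Then pull up the lock knob of the rear pedal, slide that pedal back to the next hole (one hole farther from the front pedal) and let the pin go fully home there. Finish while still gripping that knob with the pin home, and leave the front pedal and everything else where they are.

Things in the scene. Friction and masses are not known exactly. Their poses are not given: they have to be found in the camera images.
- rail: Athletics starting block's rail: an aluminium channel 820 mm long, 84 mm wide, lying fixed on the table, with a row of holes (13 mm long along the rail, 30 mm apart) down its middle. Origin at the middle of its length, on the table. Its +y axis points along the rail to the front end, -y to the back end; z up. Channel floor 24 mm above the table, side flanges 34 mm high, 76 mm apart inside.
- rear_pedal (a joint): How far the rear pedal's carriage has slid back along the rail (m): 0 in its present hole, 0.030 in the next hole back, growing towards the rail's -y. Slides with 4 N of drag, about 0.9 kg; cannot be slid while its pin is in a hole.
- rear_foot (a point): Middle of the rear pedal's sloping foot plate (108 mm wide, up to 140 mm high), on the rail's -x side, 58 mm and more from the rail's middle line, clear of the knob. The carriage that bears it straddles the rail: a plate 155 mm long, top 43 mm above the table, from 45 mm behind the lock pin to 110 mm before it.
- rear_plunger (a joint): How far the rear pedal's lock knob and pin are pulled up (m): 0 pin fully home, 0.022 top stop. The pin (10 mm, round nose) clears the channel floor from 0.0145 upward. A spring pulls it down: about 7 N at home, 13 N at the top, weight included. Let go between holes, the pin stays up on the channel floor; it drops in within about 3 mm of a hole's middle.
- rear_knob (a point): Centre of the rear pedal's lock knob: an upright black ribbed cylinder 28 mm across and 28 mm high, moving with pin and carriage; this point is half-way up it, 92 mm above the table when the pin is home. Below it are a 5 mm gap with the 10 mm stem and then the steel barrel, 22 mm across, top at 73 mm.
- next_hole (a point): Middle of the next hole back, at the channel floor's upper face (24 mm above the table): the rear pin, which is straight under its knob, has to end in this hole.
- front_pedal (a joint): Slide of the front pedal along the rail (m), 0 as found, locked by its own pin. It is not to be moved; it is the like pedal on the rail's +x side, its knob 210 mm farther to the front.
- front_plunger (a joint): How far the front pedal's own lock knob is pulled up (m), 0 home; to be left alone.
- tape_center (a point): Centre of the tape measure: a black case 38 mm thick (its x), 70 mm long (its y), 58 mm high (z), 0.28 kg or so, standing upright in the rail's channel just behind the rear pedal, its length along the rail; this point is half-way up, 53 mm above the table. Best gripped across its thickness.
- tray: Open grey plastic kit tray, fixed, 200 mm (its x) by 270 mm (its y), 50 mm high, walls and floor 4 mm. Origin at the centre of its underside, on the table. A stopwatch and a tin lie in its +y half.
- tray_free (a point): Middle of the tray's empty half, on the inner floor (4 mm above the table), 55 mm from the tray's middle towards its -y end; axes as the tray's.
- stopwatch: Stopwatch lying in the tray's +y half, 62 mm across, 18 mm thick, origin under its middle. Leave alone.
- tin: Small round tin in the tray's +y half, 54 mm across, 30 mm high, origin under its middle. Leave alone.
- ink_bottle: Black ink bottle with a green cap, 40 x 60 x 139 mm, standing beyond the rail, origin under its middle. Leave alone.
- weight_a: Steel paperweight bar 24 x 120 x 21 mm lying beyond the rail, origin under its middle. Leave alone.
- weight_b: Like paperweight bar lying on the flat black inkstone case (150 x 240 mm, 33 mm high), which stands on the other side from the tray. Leave alone.
Not all that is in view belongs to the job. Leave any orange or purple look-alike of the part that bears tape_center alone.

How it is judged:
By the outcome, as a careful person would: the job done as asked, in the order asked, and still so for the second after the job is handed in, while the arm keeps its last pose, push and grip.
It also fails if it takes over 54 s, if anything falls off the work surface, if the arm or the gripper's body presses on something with over 40 N, if the wrist force passes 120 N, or if a joint passes its speed limit or range.

## Robot

A 7-joint arm with a two-finger parallel gripper is mounted at the origin on the work surface. World frame = base frame: x ahead of the robot, y to its left, z up, the work surface at z = 0. Lengths are in m, angles in degrees, forces in N, time in s.
With the tool pointing down it reaches from about 0.35 to 0.775 m from the base axis. Payload 3.1 kg.
Tool frame: the origin (TCP) lies on the centre line of the jaws, within the pads' length; the fingertips stand 17 mm ahead of it and the grasp point (between the pads) lies 2 mm behind it (robot.tip_reach is the distance from the TCP to the fingertips, in m); z points along the fingers, y is the direction in which the jaws open and shut (so a half turn about z gives the same grasp; the last joint's range is limited). The gripper opens to 85 mm and grips with 20 to 120 N. Pads are 22 mm wide; open, the fingers measure 114 mm over their backs; the gripper's body (76 mm by 85 mm) begins 54 mm behind the grasp point. The pads swing forward as they close: fully open they stand 13 mm farther back than shut.
Start: joints at [-78.994, 17.813, 0.802, 86.603, -0.252, 75.585, -1.558], TCP at [0.127, 0.535, 0.248] pointing down, gripper open.
Joint ranges: [-154.91, 154.91], [-16.99, 109.72], [-72.82, 74.43], [7.12, 147.25], [-82.49, 262.49], [11.32, 116.49], [-174.64, 174.64]. Speed limits (degrees/s): [159.86, 159.86, 180, 180, 180, 180, 180].

## Interface

Orientations are given as [roll, pitch, yaw] about the fixed x, y, z axes, in that order (R = Rz(yaw) Ry(pitch) Rx(roll)).
In Python, from station import robot, fingers, vision, workorder, recognise gives the robot as it stands. Calls block until the motion is done:
- robot.move_to(position, orientation): joint-space move of the TCP to a pose.
- robot.line_to(position, orientation=None, velocity=0.15, f_stop=None): straight line of the TCP; orientation=None keeps the orientation; velocity is the mean speed in m/s. With f_stop (N) it stops when the force on the tool has changed by that much, and returns True; else False.
- robot.move_j(angles): joint-space move.
- fingers.gripper_to(opening, force=None): opening from 0.0 (shut) to 1.0 (fully open); force is the grip in N (None keeps the last); returns when the fingers have stopped.
- robot.pause(seconds).
- robot.inverse_kinematics(position, orientation): joint angles nearest the present ones, or None.
- vision.grab_frame(name): name is "side" or "top" or "wrist"; returns the picture (420x560x3 uint8, red, green, blue); there is no depth.
- vision.calibration(name): a dict with "mtx" (3x3 intrinsics, pixels), "k1" (the pictures are not rectified: a ray, as slopes to the right and down, at radius r is drawn at 1 + k1 r^2 times it, then the intrinsics apply), "extrinsics" (4x4, takes a point from world to camera coordinates); the wrist camera has in their place "T_tool_cam" (4x4, takes a point from camera to tool coordinates, whose origin is the TCP and whose axes are the flange's). Camera axes: x right, y up, looking along -z (the intrinsics and any distortion apply to the point x, -y, -z); pixel columns grow to the right and rows downward; lengths in m; the calibration is good to about 2 mm. A picture is of the moment at which its call begins: read the wrist's pose just before it. calibration takes no time and is no camera call.
A pose or a line that the arm cannot do raises robot.PlanningError and nothing moves.
- workorder.close_job(): hands the job in, once; it reports no verdict.
Trained networks look in the newest picture that a camera, given by its name, has taken for a name from the list of things; names that differ only in an ending like _2 or _b are one class to them, and where a whole thing is asked for, a point or a joint stands for the part that bears it (a point fixed in the world has none). Each returns a list of dicts, best first, with "p" (0 to 1); they miss things now and then, are a little off and sometimes report something else, mostly with a low value. They report only what shows in the picture. A call takes as long as a camera call. They do not tell look-alikes from the thing itself.
- recognise(label, camera): "rect" ([centre column, centre row, width, height] in pixels, round what is visible of it).
Readings, each from a call of its own:
- robot.current_time_s(): time.
- robot.current_joint_positions(): joint angles.
- robot.current_dq(): joint speeds.
- robot.current_joint_torque(): joint torques, N m.
- robot.current_tool_pos(): TCP position.
- robot.current_eef_rot(): TCP orientation.
- robot.current_contact_force(): force on the tool from outside, world axes, zero at the start.
- robot.current_torque(): the same for the moment, N m.
- robot.current_finger_gap(): opening from 0.0 (shut) to 1.0 (fully open).
Only numpy, scipy, OpenCV 4.12 (cv2) and the standard library are available. Lean on these libraries where they do the work, as an engineer would, in place of code of your own. Each camera call takes 0.05 s, during which the arm holds its last target. There are 200 camera calls.

## Working session

There is one attempt and no reset: what is moved stays moved. The work goes in short steps, each a Python script; the robot and the scene stay as the last script left them, time stands still between calls to the robot, and variables do not carry over. Pictures are saved under pics/ and viewed, about 8 in all and at most 12, crops included, and the job is handed in when it is done.

```bash
ls; mkdir -p pics; cat > h.py <<'E'
import numpy as np, cv2
from station import robot, fingers, vision, workorder, recognise
from scipy.spatial.transform import Rotation as R
def T_tool():
    T=np.eye(4);T[:3,:3]=R.from_euler('xyz',robot.current_eef_rot(),degrees=True).as_matrix();T[:3,3]=robot.current_tool_pos();return T
def cam(name):
    c=vision.calibration(name)
    E=np.linalg.inv(T_tool()@np.array(c['T_tool_cam'])) if name=='wrist' else np.array(c['extrinsics'])
    return np.array(c['mtx']),c['k1'],E
def proj(C,P):
    K,k,E=C;p=(E@np.c_[np.atleast_2d(P),np.ones(len(np.atleast_2d(P)))].T)[:3]
    s=np.array([p[0],-p[1]])/-p[2];s=s*(1+k*(s**2).sum(0));return (K[:2,:2]@s+K[:2,2:]).T
def unproj(C,uv,z):
    K,k,E=C;d=np.linalg.solve(K[:2,:2],np.array(uv,float)-K[:2,2]);s=d.copy()
    for _ in range(20): s=d/(1+k*(s@s))
    r=E[:3,:3].T@np.array([s[0],-s[1],-1]);o=-E[:3,:3].T@E[:3,3]
    return o+r*(z-o[2])/r[2]
def grab(name,fn=None):
    C=cam(name);im=vision.grab_frame(name)
    if fn: cv2.imwrite('pics/'+fn,cv2.cvtColor(im,cv2.COLOR_RGB2BGR))
    return C,im
E
python3 - <<'E'
from h import *
for n in ('top','side'):
    C,im=grab(n,n+'0.png')
    E=C[2];print(n,C[0][0,0],C[1],-E[:3,:3].T@E[:3,3])
    for l,z in (('rear_knob',.106),('front_plunger',.09),('tape_center',.08),('tray',.025),('rear_foot',.1),('rail',.03)):
        for r in recognise(l,n)[:4]: print(l,round(r['p'],2),np.round(r['rect']),unproj(C,r['rect'][:2],z).round(3))
print(vision.calibration('wrist'))
E
```

```text
pics
top 381.08966171678475 -0.02173407505540943 [0.50053427 0.0052911  1.02014087]
rear_knob 0.63 [300. 201.   9.  10.] [ 0.591 -0.035  0.106]
tape_center 0.9 [296. 302.  36.  19.] [ 0.348 -0.031  0.08 ]
tape_center 0.86 [335. 200.  36.  22.] [ 0.598 -0.123  0.08 ]
tape_center 0.55 [226. 121.  27.  30.] [0.796 0.154 0.08 ]
tape_center 0.31 [372. 280.  22.  23.] [ 0.403 -0.214  0.08 ]
tray 0.97 [409. 291. 125.  96.] [ 0.372 -0.32   0.025]
tray 0.43 [299. 199.  12.  17.] [ 0.604 -0.037  0.025]
tray 0.21 [283. 206. 330. 133.] [0.586 0.006 0.025]
rear_foot 0.84 [286. 227.  66.  83.] [ 0.528 -0.003  0.1  ]
rail 0.56 [282. 207. 329. 132.] [0.584 0.009 0.03 ]
side 525.5297950660682 -0.12311554517187284 [-0.00164976 -0.96053903  0.77235594]
rear_knob 0.49 [310. 209.  11.  13.] [ 0.578 -0.061  0.106]
rear_knob 0.28 [188. 192.  17.  21.] [0.359 0.176 0.106]
front_plunger 0.47 [261. 177.   8.  12.] [0.571 0.173 0.09 ]
tape_center 0.9 [218. 261.  28.  37.] [ 0.318 -0.099  0.08 ]
tape_center 0.86 [340. 177.  16.  25.] [0.761 0.07  0.08 ]
tape_center 0.61 [330. 239.  30.  35.] [ 0.57  -0.159  0.08 ]
tray 0.58 [295. 339. 166. 136.] [ 0.367 -0.337  0.025]
tray 0.16 [264. 178.  10.  15.] [0.629 0.272 0.025]
rear_foot 0.57 [279. 231.  93.  73.] [ 0.473 -0.096  0.1  ]
rail 0.68 [322. 234. 236. 191.] [ 0.606 -0.074  0.03 ]
{'mtx': array([[337.99151209,   0.        , 276.21281035],
       [  0.        , 337.99151209, 204.26786648],
       [  0.        ,   0.        ,   1.        ]]), 'k1': -0.07147973982789486, 'T_tool_cam': array([[-8.32677950e-04,  9.63189474e-01,  2.68822143e-01,
         6.73521749e-02],
       [ 9.99999618e-01,  8.73810485e-04, -3.33582241e-05,
        -5.84449245e-04],
       [-2.67029897e-04,  2.68822012e-01, -9.63189833e-01,
        -1.25717964e-01],
       [ 0.00000000e+00,  0.00000000e+00,  0.00000000e+00,
         1.00000000e+00]])}
```

```bash
python3 -c "
import cv2;a=cv2.imread('pics/top0.png');cv2.imwrite('pics/t.png',cv2.resize(a,(800,600)))"
```

```text
(no output)
```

View pics/t.png

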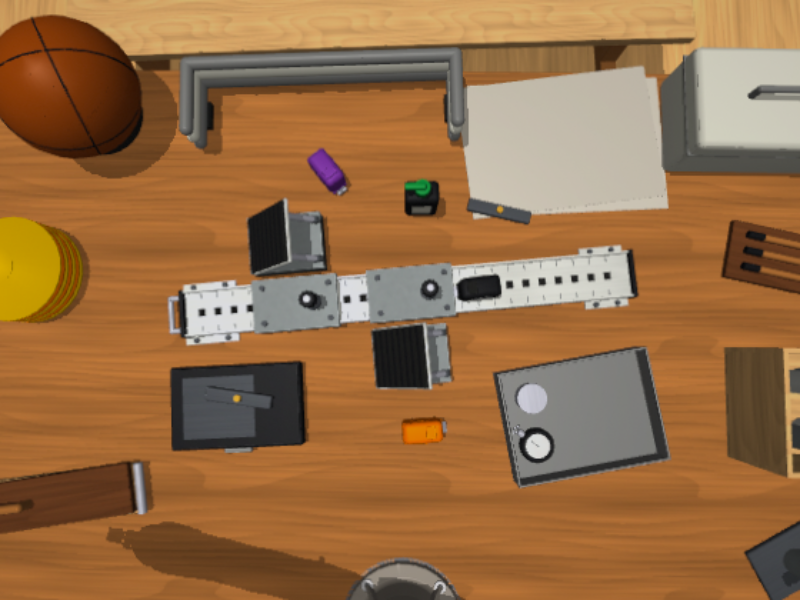

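View pics/side0.png

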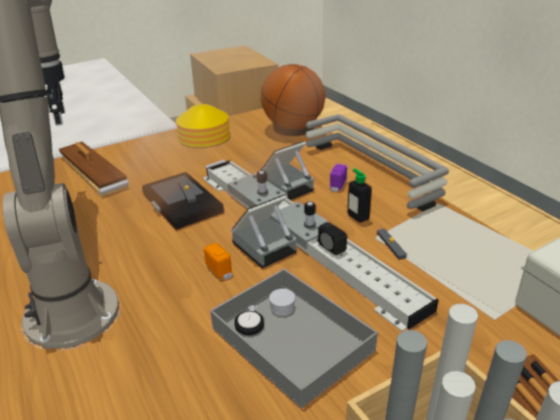

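The top view shows the rail with its yaw at about 5° and the rear knob at (430,288). The black tape is at (480,287) in the rail, and the tray's empty half is to the right at about (600,415). The orange and purple objects are decoys. Next I move above the tape for a wrist view.

```bash
python3 - <<'E'
from h import *
print(robot.current_time_s(),robot.current_eef_rot(),robot.tip_reach)
for y in (5,-85,95,-175):
    q=robot.inverse_kinematics([.59,-.09,.26],[180,0,y]);print(y,None if q is None else np.round(q))
robot.move_to([.592,-.09,.27],[180,0,-85])
C,im=grab('wrist','w1.png');print(robot.current_time_s(),C[2].tolist())
for l,z in (('rear_knob',.106),('tape_center',.082)):
    for r in recognise(l,'wrist')[:3]: print(l,round(r['p'],2),np.round(r['rect']),unproj(C,r['rect'][:2],z).round(4))
E
```

```text
0.7 [ 1.79996722e+02 -9.71030526e-04  1.66609826e+02] 0.017
5 [-28.  31.  57.  79. -26.  83. -58.]
-85 [ -32.   34.   64.   79.  -31.   85. -144.]
95 [-32.  34.  65.  79. -31.  85.  36.]
-175 [-29.  32.  59.  79. -27.  84. 123.]
3.5 [[-0.9960778592039449, -0.08847943071850621, 0.0005373485077853454, 0.5825537571824558], [0.08503904113604563, -0.9589889628595589, -0.2703858920066143, -0.09510006635361316], [0.024438901087235985, -0.26927970486703884, 0.9627518790739242, -0.4377360844071045], [0.0, 0.0, 0.0, 1.0]]
rear_knob 0.84 [273. 240.  34.  37.] [ 0.592 -0.042  0.106]
rear_knob 0.69 [109. 240.  82. 101.] [ 0.7441 -0.028   0.106 ]
rear_knob 0.34 [317. 187. 301. 370.] [ 0.5575 -0.0956  0.106 ]
tape_center 0.94 [273. 143.  43.  76.] [ 0.599  -0.1279  0.082 ]
tape_center 0.75 [481. 240.  60.  73.] [ 0.3787 -0.051   0.082 ]
```

View pics/w1.png

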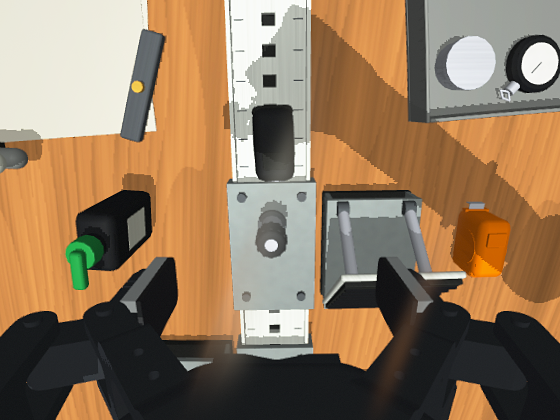

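The wrist view shows the tape at (273,143), the knob's top at (270,241), and rail holes at (269,19), (269,50), (269,80) and (273,329). From these I fit the rail and look for the hole centres.

```bash
python3 - <<'E'
from h import *
C=cam('wrist');im=cv2.imread('pics/w1.png');g=cv2.cvtColor(im,cv2.COLOR_BGR2GRAY)
o=-C[2][:3,:3].T@C[2][:3,3];print('cam',o)
m=(g<70).astype(np.uint8);n,l,s,c=cv2.connectedComponentsWithStats(m)
P=[]
for i in range(1,n):
    if 240<c[i][0]<300 and 40<s[i][4]<400: 
        p=unproj(C,c[i],.0235);P.append(p);print(s[i],c[i].round(1),p.round(4))
P=np.array([p for p in P if p[1]<-.14 or p[1]>.01]);d=np.polyfit(P[:,1],P[:,0],1);print(d,np.degrees(np.arctan(-d[0])),'x at -.04,-.128',np.polyval(d,[-.04,-.128]))
print('flange edges x at row 60', [unproj(C,(u,60),.034).round(4) for u in (229,311)])
print('flange edges plate row 250', [unproj(C,(u,250),.043).round(4) for u in (231,315)])
for uv in ((270,241),(272,241),(270,244)): print('knob',unproj(C,uv,.106).round(4))
for uv in ((252,106),(292,106),(256,179),(293,179)): print('tape',unproj(C,uv,.08).round(4))
crop=im[90:270,210:340];cv2.imwrite('pics/c1.png',cv2.resize(crop,None,fx=3.2,fy=3.2,interpolation=cv2.INTER_CUBIC))
E
```

```text
cam [ 0.59889639 -0.15788283  0.3955352 ]
[262  14  12  11 121] [267.5  19.5] [ 0.6153 -0.2465  0.0235]
[262  45  13  12 146] [268.4  50.5] [ 0.612  -0.2168  0.0235]
[263  75  13  12 156] [269.   80.5] [ 0.6089 -0.1873  0.0235]
[282 228   5  24  47] [283.8 239.1] [ 0.5769 -0.0124  0.0235]
[-0.10882322  0.58845386] 6.210671691175821 x at -.04,-.128 [0.59280679 0.60238323]
flange edges x at row 60 [array([ 0.6503, -0.2028,  0.034 ]), array([ 0.5682, -0.21  ,  0.034 ])]
flange edges plate row 250 [array([ 0.6362, -0.0016,  0.043 ]), array([ 0.5417, -0.0099,  0.043 ])]
knob [ 0.5942 -0.0416  0.106 ]
knob [ 0.5924 -0.0418  0.106 ]
knob [ 0.594  -0.0387  0.106 ]
tape [ 0.6208 -0.1595  0.08  ]
tape [ 0.5849 -0.1627  0.08  ]
tape [ 0.6123 -0.0929  0.08  ]
tape [ 0.5773 -0.096   0.08  ]
```

View pics/c1.png

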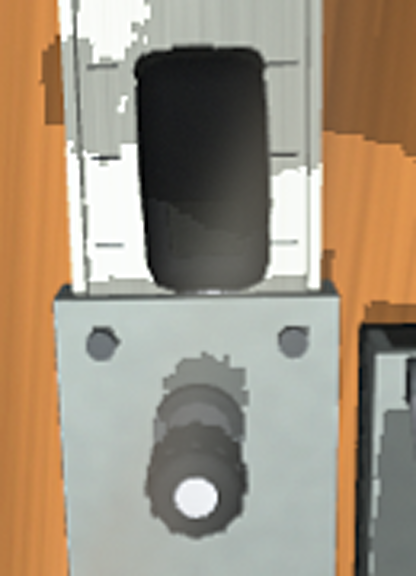

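```bash
python3 - <<'E'
from h import *
C=cam('top')
s=.7
P=np.array([unproj(C,(u*s,v*s),.024) for u,v in ((202,312.5),(218.5,311.5),(510,284.5),(526,283),(542,282),(559,280),(575,279),(591,277),(607,276))])
d=np.polyfit(P[:,1],P[:,0],1);print('rail yaw top',np.degrees(np.arctan(-d[0])),'x at -.04,-.128,-.217',np.polyval(d,[-.04,-.128,-.217]))
K=np.array([unproj(C,(u*s,v*s),.05)[:2] for u,v in ((495,373),(645,348),(667,458),(520,486))]);c=K.mean(0)
e=(K[0]-K[1]+K[3]-K[2]);yaw=np.degrees(np.arctan2(-e[0],e[1]));e/=np.linalg.norm(e)
free=c-.055*e;print('tray',c,yaw,'free',free,np.linalg.norm(K-np.roll(K,1,0),axis=1))
np.save('free.npy',np.r_[free,yaw])
fingers.gripper_to(.75,force=40)
robot.line_to([.598,-.1275,.12],[180,0,-84.3],velocity=.2)
robot.line_to([.598,-.1275,.061],velocity=.1,f_stop=8)
fingers.gripper_to(0,force=40)
print(robot.current_time_s(),robot.current_tool_pos(),robot.current_finger_gap(),robot.current_contact_force())
robot.line_to([.598,-.1275,.15],velocity=.12)
print(robot.current_time_s(),robot.current_finger_gap(),robot.current_contact_force())
E
```

```text
rail yaw top 6.053768920714776 x at -.04,-.128,-.217 [0.59087768 0.60021035 0.60964908]
tray [ 0.37453394 -0.30850732] 10.816610158062074 free [ 0.38485557 -0.36253013] [0.19917524 0.26922492 0.19362995 0.26115058]
5.9667 [ 0.59879889 -0.12790172  0.0620767 ] 0.44570444897820255 [0.87395636 0.40097395 3.86510225]
6.8583 0.44553211135062315 [-0.32501923  0.35977278 -3.1231293 ]
```

```bash
python3 - <<'E'
from h import *
x,y,w=np.load('free.npy')
robot.move_to([x,y,.15],[180,0,-90+w])
robot.line_to([x,y,.06],velocity=.12)
hit=robot.line_to([x,y,.036],velocity=.03,f_stop=2.5)
print(hit,robot.current_tool_pos(),robot.current_contact_force(),robot.current_time_s())
fingers.gripper_to(.62,force=40)
p=robot.current_tool_pos()
robot.line_to([p[0],p[1],.20],velocity=.15)
C,im=grab('wrist','w2.png');print(robot.current_time_s())
for r in recognise('tape_center','wrist')[:2]: print(r['p'],r['rect'],unproj(C,r['rect'][:2],.06))
E
```

```text
True [ 0.38469641 -0.36226918  0.04190683] [0.29130495 0.12318728 5.17661621] 9.575
11.1333
0.83 [273.7, 191.1, 48.2, 91.1] [ 0.38682293 -0.36518584  0.06      ]
```

View pics/w2.png

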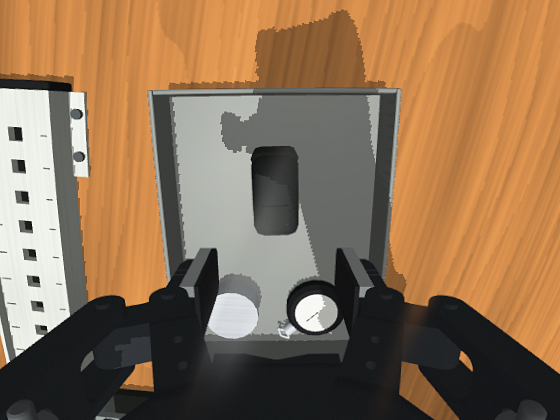

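The tape stands upright in the tray's empty half at (275,190). Next I take a hover look over the knob with the jaws along the rail.

```bash
python3 - <<'E'
from h import *
robot.move_to([.5925,-.0405,.22],[180,0,6])
C,im=grab('wrist','w3.png');print(robot.current_time_s())
for l,z in (('rear_knob',.106),):
    for r in recognise(l,'wrist')[:3]: print(l,round(r['p'],2),np.round(r['rect'],1),unproj(C,r['rect'][:2],z-.004).round(4))
np.save('C3.npy',C[2]); 
print(proj(C,[[.5925,-.0405,.106],[.5925,-.0405,.092]]))
E
```

```text
12.6583
rear_knob 0.61 [267.1 200.8  44.6  41.7] [ 0.5944 -0.0367  0.102 ]
[[271.80167045 205.12846532]
 [272.00926645 200.22396121]]
```

View pics/w3.png

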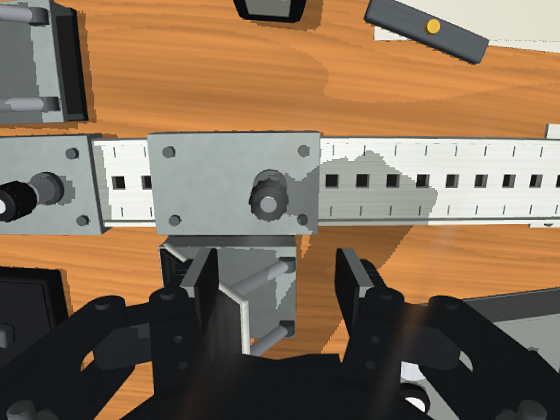

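The knob's top shows at (268,204), so the knob is at about (0.593, -0.039). The next step is to grip it and check the side force.

```bash
python3 - <<'E'
from h import *
fingers.gripper_to(.65,force=30)
robot.line_to([.593,-.039,.125],velocity=.15)
hit=robot.line_to([.593,-.039,.0945],velocity=.06,f_stop=6)
print(hit,robot.current_tool_pos(),robot.current_contact_force())
fingers.gripper_to(0,force=30);robot.pause(.2)
print(robot.current_time_s(),robot.current_tool_pos(),robot.current_finger_gap(),robot.current_contact_force(),robot.current_torque())
grab('side','s4.png')
a=cv2.imread('pics/s4.png')[140:300,200:380];cv2.imwrite('pics/s4c.png',cv2.resize(a,None,fx=3.5,fy=3.5,interpolation=cv2.INTER_CUBIC))
E
```

```text
False [ 0.59299489 -0.03908876  0.09435246] [ 0.25530613  0.9870298  -0.00763945]
14.925 [ 0.59335218 -0.03835218  0.0951551 ] 0.31797247831256575 [-1.06716949  1.6964524   6.33497942] [ 0.51849667  0.25924072 -0.02067758]
```

View pics/s4c.png

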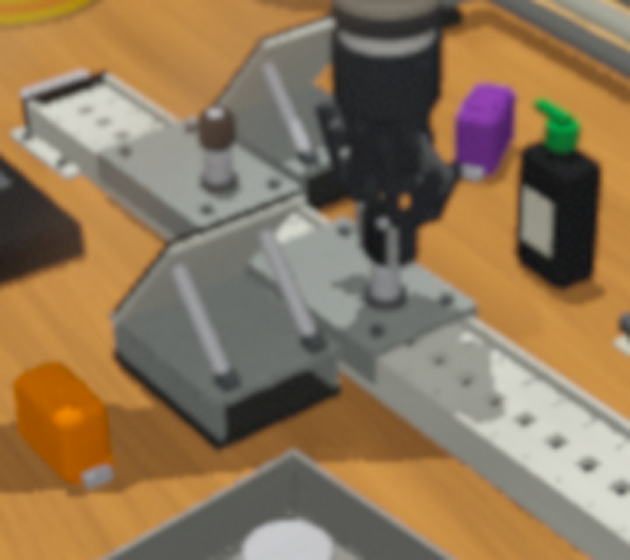

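The knob is gripped, with a gap of about 27 mm. I lift it with a firmer grip.

```bash
python3 - <<'E'
from h import *
fingers.gripper_to(0,force=70)
p0=np.array(robot.current_tool_pos());np.save('p0.npy',p0);print(p0,robot.current_contact_force())
robot.line_to(p0+[0,0,.0185],velocity=.04);robot.pause(.2)
print(robot.current_time_s(),robot.current_tool_pos(),robot.current_finger_gap(),robot.current_contact_force(),robot.current_torque())
E
```

```text
[ 0.59334638 -0.03836018  0.0952993 ] [-1.63873465  3.53797785  5.85853771]
16.025 [ 0.59321546 -0.03824296  0.11336762] 0.3047185464424509 [  4.37167188   0.06569155 -12.62430485] [ 0.11511574 -0.99231812  0.03108037]
```

```bash
python3 - <<'E'
from h import *
p0=np.load('p0.npy');a=np.radians(6.05);d=np.array([np.sin(a),-np.cos(a),0])
c=p0+[0,0,.0185]
robot.line_to(c+.030*d,velocity=.03);robot.pause(.2)
p=np.array(robot.current_tool_pos());print(robot.current_time_s(),p,(p-p0)@d,robot.current_contact_force(),robot.current_torque(),robot.current_finger_gap())
grab('side','s5.png')
a=cv2.imread('pics/s5.png')[140:300,200:380];cv2.imwrite('pics/s5c.png',cv2.resize(a,None,fx=3.5,fy=3.5,interpolation=cv2.INTER_CUBIC))
E
```

```text
17.375 [ 0.59613585 -0.06580383  0.1132072 ] 0.02758479409097241 [  4.0579904    4.00585174 -11.75497939] [ 0.68301528 -0.82231445 -0.03739368] 0.30488072478946493
```

View pics/s5c.png

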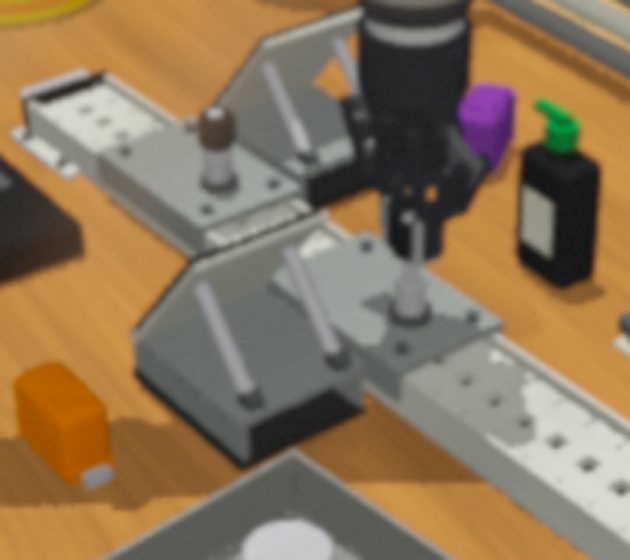

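The pedal has slid back 27.6 mm. I correct to 30 mm, then lower the pin.

```bash
python3 - <<'E'
from h import *
p0=np.load('p0.npy');a=np.radians(6.05);d=np.array([np.sin(a),-np.cos(a),0])
c=p0+[0,0,.0185]
s=.0322
robot.line_to(c+s*d,velocity=.03);robot.pause(.2)
e=(np.array(robot.current_tool_pos())-p0)@d;print(e)
if abs(e-.03)>.0007:
    s+=.03-e;robot.line_to(c+s*d,velocity=.02);robot.pause(.2);print((np.array(robot.current_tool_pos())-p0)@d)
for dz in (.0155,.012,.006,.0,):
    t=p0+s*d+[0,0,dz]
    h=robot.line_to(t,velocity=.03,f_stop=25);robot.pause(.1)
    p=np.array(robot.current_tool_pos());print(dz,h,robot.current_time_s().__round__(2),((p-p0)@d).round(4),(p-p0)[2].round(4),np.round(robot.current_contact_force(),1),robot.current_finger_gap())
    if h: break
E
```

```text
0.029755177224379904
0.0155 False 18.23 0.0299 0.0148 [  3.1   4.3 -12.1] 0.30408295438221145
0.012 False 18.59 0.0305 0.0115 [  2.7   4.  -10.7] 0.30269948702454186
0.006 False 19.04 0.0306 0.0052 [  4.1   4.1 -11.4] 0.3046222291381859
0.0 False 19.49 0.0306 0.0002 [ 1.   5.5 -6.8] 0.3082182202787771
```

```bash
python3 - <<'E'
from h import *
p0=np.load('p0.npy');a=np.radians(6.05);d=np.array([np.sin(a),-np.cos(a),0])
for dz in (-.0007,-.0014,-.002,-.0027,-.0034):
    robot.line_to(p0+.0322*d+[0,0,dz],velocity=.01);robot.pause(.15)
    p=np.array(robot.current_tool_pos());f=robot.current_contact_force();print(dz,robot.current_time_s().__round__(2),((p-p0)@d).round(4),(p-p0)[2].round(4),np.round(f,1),robot.current_finger_gap())
    if f[2]>5: break
C,im=grab('side','s6.png')
a=cv2.imread('pics/s6.png')[140:360,180:400];cv2.imwrite('pics/s6c.png',cv2.resize(a,(594,594),interpolation=cv2.INTER_CUBIC))
E
```

```text
-0.0007 19.89 0.0306 0.0001 [ 0.3  6.5 -2.4] 0.3029827543961106
-0.0014 20.29 0.0306 0.0001 [-1.8  5.7 -0. ] 0.30712524288822074
-0.002 20.69 0.0307 0.0001 [-1.4  6.8  3.4] 0.3078162572448472
-0.0027 21.09 0.0306 0.0 [-2.3  7.9  7.3] 0.30553358597181046
```

View pics/s6c.png

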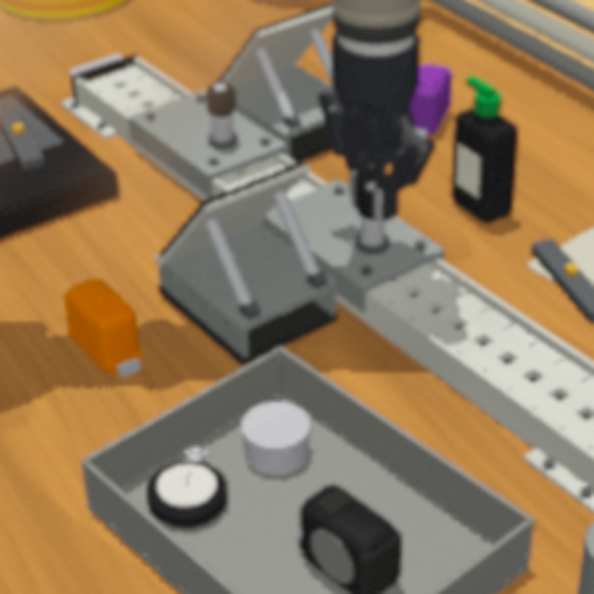

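The knob now sits at a hard stop at the same height as when it was first home. Lowering the target a further 2 mm did not move it, and the force rose steadily. The slide reads 30.6 mm and the tape stands in the tray.

```bash
python3 - <<'E'
from h import *
robot.pause(.3);print(robot.current_tool_pos(),robot.current_contact_force(),robot.current_finger_gap(),robot.current_time_s())
workorder.close_job()
E
```

```text
[ 0.59659942 -0.06882667  0.09534263] [-4.14612321  7.09121307  6.28631007] 0.30339869138727926 21.4417
the job is handed in; nothing more can be done
```

The job is done and was handed in at 21.4 s; the hand-in reports no verdict.

- **Tape measure:** I lifted it out of the rail and set it down in the empty half of the tray. It touched down with about 5 N, and the later pictures show it standing upright, clear of the tin and stopwatch.
- **Rear pedal:** I pulled its knob up about 18 mm, slid the pedal back one hole and let the pin drop. The tool moved 30.6 mm along the rail, 0.6 mm more than the 30 mm hole spacing, which may be a small tilt or slip in the grip.
- **Pin home:** The knob came back to within 0.1 mm of its original home height. It then met a hard stop: lowering the target by a further 2 mm only raised the force.
- **At hand-in:** The gripper still holds the knob with the pin home, pressing down with about 6 N and with about 8 N of sideways load.
- **Everything else:** The front pedal looked unmoved in the side pictures. I checked the other objects only by eye, and the last picture did not show all of them.

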